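# Close up the casting moulds with their matching stoppers

## Task

Close up the three plaster casting moulds for the night: lay the strike bar that lies across the square mould in the empty pair of notches of the drip rack, and put into each mould's pour hole the stopper that fits it (small in the round, medium in the square, large in the oblong mould), fully home with its flange flat on the plaster. Do not shift or tip the two raw cups.

Things in the scene. Friction and masses are not known exactly. Their poses are not given: they have to be found in the camera images.
- stopper_small: The smallest of three grey turned plastic stoppers, 50 mm wide over its round flange, about 60 g, standing on its spigot. Spigot: 10 mm long, 18 mm wide at its end, 26 mm under the flange. Flange 8 mm thick (10 to 18 mm up). On it a round upright knob to hold, 28 mm wide, from 18 to 42 mm up. Fits the round mould. Origin: centre of the spigot's end face, z up.
- stopper_medium: The middle of three grey turned plastic stoppers, 66 mm wide over its round flange, about 100 g, standing on its spigot. Spigot: 10 mm long, 32 mm wide at its end, 40 mm under the flange. Flange 8 mm thick (10 to 18 mm up). On it a round upright knob to hold, 28 mm wide, from 18 to 42 mm up. Fits the square mould. Origin: centre of the spigot's end face, z up.
- stopper_large: The largest of three grey turned plastic stoppers, 82 mm wide over its round flange, about 150 g, standing on its spigot. Spigot: 10 mm long, 46 mm wide at its end, 54 mm under the flange. Flange 8 mm thick (10 to 18 mm up). On it a round upright knob to hold, 28 mm wide, from 18 to 42 mm up. Fits the oblong mould. Origin: centre of the spigot's end face, z up.
- strike_bar: Straight steel strike bar, 203 x 13 x 11 mm, 165 g, lying flat across the pour hole of the square mould. Its own x runs along it, the origin is in its underside near mid-length (balance point 6 mm towards its -x end).
- mould_round: Round white plaster mould with a black strap, 112 mm across, 64 mm tall, fixed. Origin: centre of its underside. Round pour hole in the middle of its top, 34 mm wide, 34 mm deep, 2 mm chamfer. The small stopper seats with its flange flat on the top face, its origin 54 mm above the mould's.
- mould_square: Square white plaster mould, 122 x 122 mm, 70 mm tall, fixed. Origin: centre of its underside. Round pour hole in the middle of its top, 48 mm wide, 34 mm deep, 2 mm chamfer, at first under the strike bar. The medium stopper seats with its flange flat on the top face, its origin 60 mm above the mould's.
- mould_long: Oblong white plaster mould, 104 mm along its x, 152 mm along its y, 76 mm tall, fixed. Origin: centre of its underside. Round pour hole in the middle of its top, 62 mm wide, 34 mm deep, 2 mm chamfer. The large stopper seats with its flange flat on the top face, its origin 66 mm above the mould's.
- bar_rack: Fixed drip rack: tray with two notched steel plates 130 mm apart (at x = +-65 mm) for two bars along its x. The rear notches, at y = +70 mm, hold another bar; the free ones are at y = 0. Notch: floor 40 mm above the table, 17 mm wide, flaring to 38 mm at 56 mm height. Origin: on the table under the middle of the free bar place.
- cup_large: Raw unfired white cup, 67 mm wide, 81 mm tall, brittle, standing upright; a bystander to be left alone. Origin: centre of its underside.
- cup_small: Raw unfired white cup, 54 mm wide, 65 mm tall, brittle, standing upright; a bystander to be left alone. Origin: centre of its underside.

How it is judged:
By the outcome, as a careful person would: the job done as asked, in the order asked, and still so for the second after the job is handed in, with the robot touching nothing.
It also fails if it takes over 99 s, if anything falls off the work surface, if the arm or the gripper's body presses on something with over 40 N, if the wrist force passes 120 N, or if a joint passes its speed limit or range.

## Robot

A 6-joint arm with a two-finger parallel gripper is mounted at the origin on the work surface; the furniture and walls round the work are solid. World frame = base frame: x ahead of the robot, y to its left, z up, the work surface at z = 0. Lengths are in mm, angles in rad, forces in N, time in s.
With the tool pointing down it reaches from about 400 to 925 mm from the base axis. Payload 12.5 kg.
Tool frame: the origin (TCP) lies midway between the tips of the shut fingers; the grasp point (between the pads) lies 19 mm behind it; z points along the fingers, y is the line along which they close (so a half turn about z gives the same grasp; the last joint's range is limited). The gripper opens to 95 mm and grips with 3 to 60 N. Pads are 20 mm wide; open, the fingers measure 119 mm over their backs; the gripper's body (75 mm by 180 mm) begins 59 mm behind the grasp point.
Start: joints at [-0.106, 0.491, 1.559, -0, 1.092, -0.106], TCP at [625.017, 0.021, 214.661] pointing down, gripper open.
Joint ranges: [-3.1, 3.1], [-0.84, 2.19], [0.05, 2.79], [-1.13, 4.28], [0.06, 2.93], [-2.69, 2.69]. Speed limits (rad/s): [2.22, 2.22, 2.79, 3.14, 3.14, 3.14].

## Interface

Orientations are given as [roll, pitch, yaw] about the fixed x, y, z axes, in that order (R = Rz(yaw) Ry(pitch) Rx(roll)).
In Python, from cell import * gives the robot as it stands.
- The arm moves only by the tool servo_tool, never from a script. Its argument "moves" is one flat list of numbers, 5 for each row, row after row: the shift along the world's x, y, z as a fraction of full scale, then the turn about the world's z as a fraction of full scale, then the opening, from 0 (shut) to 1 (fully open). A call has 1 to 12 rows; each row is the pose to reach, as a shift and turn from the pose commanded when the call began, turning the shorter way round; what a row does not reach only later rows make up. Full scale, the value 1, is 400 mm for a shift and 180 degrees for a turn. A row lasts 1/12 s, in which the tool goes at most 41.7 mm and 7.16 degrees, less where a joint would pass 70% of its speed; a pose out of reach is approached as far as the arm can. A call with a number of a shift or a turn outside -1 to 1 is refused whole. A call with a gripper value outside its range is refused whole. The fingers move at their own pace and stop on an object; the grip force is fixed at half the most. Time passes only in rows, so rows that repeat a pose let the fingers close. It gives the time, the measured TCP pose, the force, the opening and the grip force at its end, in the units of the state.
- state(): the state, without advancing time (a new reading comes with each control period).
- read_camera(name): name is "scene" or "side" or "wrist"; returns (picture, depth): 400x640x3 uint8, blue, green, red; 400x640 float32, mm along the optical axis (not along the pixel's ray), 0 where there is no reading.
- get_calibration(name): a dict with "K" (3x3 intrinsics, pixels), "k1" (the pictures are not rectified: a ray, as slopes to the right and down, at radius r is drawn at 1 + k1 r^2 times it, then the intrinsics apply), "R" (3x3) and "t" (3): a world point X has camera coordinates R X + t. Camera axes: x right, y down, z forward; pixel columns grow to the right and rows downward; lengths in mm; the calibration is good to about 2 mm. A picture is of the moment at which its call begins: read the wrist's pose just before it. get_calibration takes no time and is no camera call; for the wrist camera it gives the pose at the moment of the call.
- job_done(): hands the job in; it is judged then, once.
The state is a dict: "t": time; "joints": joint angles; "qvel": joint speeds; "tau": joint torques, N m; "eef_pos": TCP position; "tcp_rot": TCP orientation; "ft_force": force on the tool from outside, world axes, zero at the start; "moment": the same for the moment, N m; "opening": opening from 0.0 (shut) to 1.0 (fully open); "grip_force": force on a finger pad.
Only numpy, scipy, OpenCV 4.12 (cv2) and the standard library are available. Lean on these libraries where they do the work, as an engineer would, in place of code of your own. Each camera call takes 0.05 s, during which the arm holds its last target. There are 200 camera calls.

## Working session

There is one attempt and no reset: what is moved stays moved. The work goes in short steps, Python scripts to look and compute and a tool call to move; the robot and the scene stay as the last step left them, time stands still between calls to the robot, and variables do not carry over. Pictures are saved under pics/ and viewed, at most 14 in all, crops included, and the job is handed in when it is done.

Besides the shell and the picture viewer there is one more tool, called after "Emit:" in YAML: its name, and indented under it one key for each argument. servo_tool: Moves the arm, as the interface text tells. Its arguments: {"type":"object","properties":{"moves":{"type":"array"}},"required":["moves"]}

```bash
mkdir -p pics; ls
cat > h.py <<'E'
from cell import *
import numpy as np, cv2
def grab(n,f):
    c=get_calibration(n); p,d=read_camera(n); cv2.imwrite(f'pics/{f}.png',p); np.savez(f'pics/{f}.npz',p=p,d=d,**{k:np.array(c[k]) for k in('K','k1','R','t')}); return p,d,c
def load(f): return np.load(f'pics/{f}.npz')
def rays(c,uv):
    uv=np.array(uv,float).reshape(-1,1,2); K=np.array(c['K'],float)
    n=cv2.undistortPoints(uv,K,np.array([float(c['k1']),0,0,0,0]))[:,0]
    return np.c_[n,np.ones(len(n))]
def onplane(c,uv,z):
    R=np.array(c['R']);t=np.array(c['t']);r=rays(c,uv)@R; o=-R.T@t
    return o+r*((z-o[2])/r[:,2])[:,None]
def cloud(c,d):
    v,u=np.mgrid[0:d.shape[0],0:d.shape[1]]
    r=rays(c,np.c_[u.ravel(),v.ravel()]); X=(r*d.ravel()[:,None]-np.array(c['t']))@np.array(c['R'])
    X[d.ravel()==0]=np.nan
    return X.reshape(*d.shape,3)
E
python3 - <<'E'
from h import *
for n in('scene','side','wrist'):
    p,d,c=grab(n,n+'0'); print(n,c['K'].tolist() if hasattr(c['K'],'tolist') else c['K'],c['k1'],-np.array(c['R']).T@c['t'])
print(state())
E
```

```text
pics
scene [[427.29711310967286, 0.0, 319.50346916771474], [0.0, 427.29711310967286, 202.28938084738982], [0.0, 0.0, 1.0]] -0.08586650572853727 [ -4.76292885 947.41399283 902.97133359]
side [[406.1689564028392, 0.0, 320.20469460591937], [0.0, 406.1689564028392, 198.29351167776537], [0.0, 0.0, 1.0]] 0.0294839198256391 [ 399.06957969 -863.86177782  597.5725974 ]
wrist [[340.1265185445606, 0.0, 319.4224464504214], [0.0, 340.1265185445606, 194.71489770573984], [0.0, 0.0, 1.0]] -0.05694085942182274 [625.03077566  83.15795129 384.66492107]
{'t': 0.15, 'joints': array([-1.05624629e-01,  4.91402686e-01,  1.55931530e+00, -8.05433216e-06,
        1.09174092e+00, -1.05605013e-01]), 'qvel': array([ 0.000121  , -0.00277512, -0.00181847, -0.00060118,  0.0014892 ,
       -0.00026467]), 'tau': array([ 3.16444048e-04, -6.12899423e+01, -2.58276522e+01,  6.91918633e-02,
        4.73701756e-02, -5.07232733e-05]), 'eef_pos': array([6.24808656e+02, 2.56622838e-02, 2.14205421e+02]), 'tcp_rot': array([-3.14073047e+00, -8.42061410e-05,  1.57078039e+00]), 'ft_force': array([ 1.19555122,  0.54164584, -0.0910264 ]), 'moment': array([-0.00363617, -0.00589292, -0.00248479]), 'grip_force': 0.0, 'opening': 1.0009885537331866}
```

View pics/scene0.png

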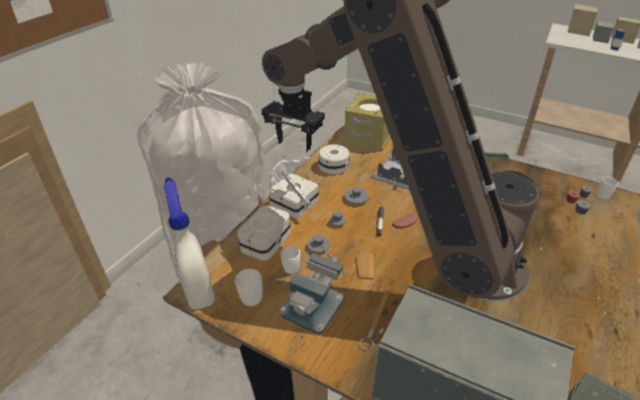

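View pics/side0.png

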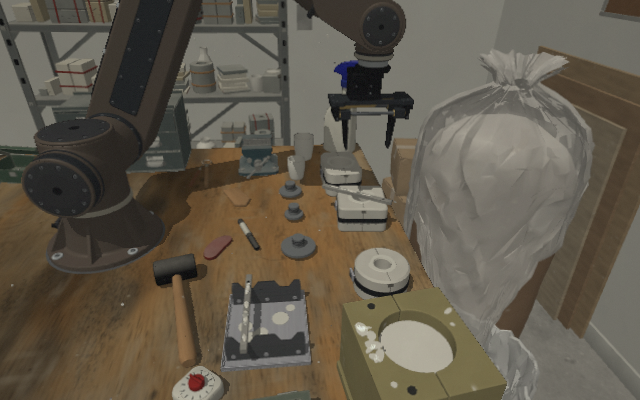

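View pics/wrist0.png

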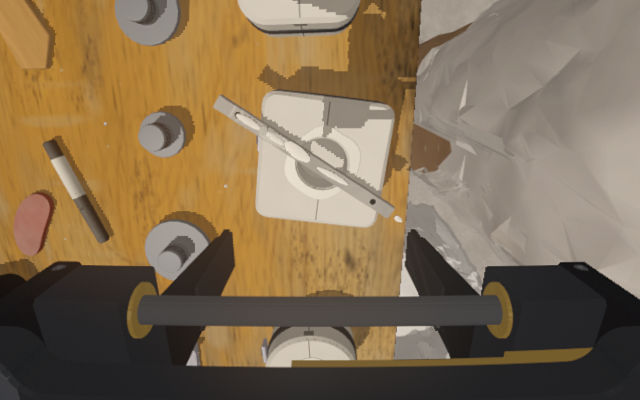

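The wrist view shows the bar across the square mould from about (220,103) to (390,210), with the stoppers at (148,10), (160,133) and (177,248). In the side view the rack is at (268,320), and its occupied notches are on the robot side. Next I'll measure these from depth.

```bash
cat > m.py <<'E'
from h import *
import sys
def blobs(f,z0,z1,amin=60,box=(350,950,-450,450)):
    a=load(f);X=cloud(a,a['d']);
    m=((X[...,2]>z0)&(X[...,2]<z1)&(X[...,0]>box[0])&(X[...,0]<box[1])&(X[...,1]>box[2])&(X[...,1]<box[3])).astype(np.uint8)
    n,l,s,c=cv2.connectedComponentsWithStats(m)
    for i in range(1,n):
        if s[i,4]<amin: continue
        P=X[l==i]; r=cv2.minAreaRect(P[:,:2].astype(np.float32)); (cx,cy),rad=cv2.minEnclosingCircle(P[:,:2].astype(np.float32))
        print(f,'px',c[i].round(),'n',s[i,4],'z',P[:,2].mean().round(1),'rect',np.round(r[0],1),np.round(r[1],1),round(r[2],1),'circ',round(cx,1),round(cy,1),round(rad,1))
E
python3 - <<'E'
from m import *
for f in('wrist0','side0','scene0'):
    for z in((13,23),(38,46),(60,68),(66,74),(73,78.5),(78.5,85)):print(z);blobs(f,*z,amin=60 if f=='wrist0' else 30)
E
```

```text
(13, 23)
wrist0 px [152.  24.] n 1730 z 18.4 rect [451.7 150.9] [42.1 65.9] 88.5 circ 451.9 160.2 33.0
wrist0 px [513.  16.] n 60 z 17.8 rect [818.1 157.6] [45.4  2.7] 44.4 circ 818.1 157.6 22.7
wrist0 px [309.  33.] n 98 z 17.4 rect [614.3 138.9] [64.   1.5] 3.1 circ 614.2 139.5 32.0
wrist0 px [473.  81.] n 411 z 17.9 rect [783.2  92.9] [101.5   9.8] 72.2 circ 786.9 91.7 50.8
wrist0 px [168. 132.] n 911 z 18.4 rect [455.2  38.5] [47.  49.4] 18.7 circ 453.2 38.6 25.5
wrist0 px [458. 139.] n 80 z 18.5 rect [775.3  33.7] [ 9.5 14.2] 19.6 circ 775.2 33.9 7.4
wrist0 px [464. 165.] n 110 z 17.8 rect [786.3   1.8] [ 2.5 45. ] 12.8 circ 785.8 1.7 22.5
wrist0 px [477. 210.] n 85 z 17.8 rect [809.2 -51.5] [ 2.9 46.6] 23.6 circ 809.9 -51.1 23.3
wrist0 px [ 97. 231.] n 157 z 14.5 rect [352.9 -74.2] [10.9 37.7] 13.3 circ 354.8 -73.8 18.9
wrist0 px [175. 243.] n 2009 z 18.4 rect [447.  -94.5] [81.7 60.3] 44.5 circ 454.3 -102.3 41.5
(38, 46)
wrist0 px [135.   9.] n 551 z 42.1 rect [451.8 157.7] [18.  28.1] 89.7 circ 451.7 161.0 14.1
wrist0 px [483.  97.] n 615 z 42.1 rect [791.2  74.2] [195.6  34.
[... 11510 characters left out ...]
.9 151.3] 2.1 circ 604.0 217.3 80.8
scene0 px [248. 272.] n 31 z 75.9 rect [528.1 393.6] [51.2 14.7] 31.4 circ 524.2 399.8 25.6
scene0 px [251. 288.] n 33 z 75.7 rect [492.7 430.7] [52.  14.2] 52.4 circ 498.3 426.4 26.0
(78.5, 85)
scene0 px [358. 128.] n 30 z 81.7 rect [ 594.  -412.7] [77.8 13.2] 8.2 circ 593.9 -412.1 38.9
scene0 px [296. 188.] n 118 z 80.3 rect [613.1  25.2] [ 13.6 194.3] 56.8 circ 613.1 25.1 97.2
scene0 px [218. 188.] n 118 z 81.9 rect [824.5 141.3] [222.9  42. ] 54.8 circ 840.0 130.3 111.4
scene0 px [247. 279.] n 117 z 81.2 rect [515.  414.4] [63.5 66.7] 74.2 circ 515.3 415.2 34.8
scene0 px [298. 297.] n 171 z 82.4 rect [377.3 403.7] [35.5 54.1] 89.4 circ 377.9 404.5 31.5
```

Stopper positions: medium (452,160.5), small (453,39), large (453.8,-102). The bar is centred near (614,23). Next I'll look at the rack and the round mould from above.

Emit:
servo_tool:
  moves: [-0.45,-0.9,0.2,0,1,-0.45,-0.9,0.2,0,1,-0.45,-0.9,0.2,0,1,-0.45,-0.9,0.2,0,1,-0.45,-0.9,0.2,0,1,-0.45,-0.9,0.2,0,1,-0.45,-0.9,0.2,0,1,-0.45,-0.9,0.2,0,1,-0.45,-0.9,0.2,0,1,-0.45,-0.9,0.2,0,1,-0.45,-0.9,0.2,0,1,-0.45,-0.9,0.2,0,1]

```text
t: 1.15
eef_pos: [444.1, -361.4, 294.6]
tcp_rot: [3.141, -0.0, 1.568]
ft_force: [-0.2, 0.6, -0.3]
opening: 1.0
grip_force: 0.0
```

Run:
```python
from m import *
grab('wrist','wrist1');print(state()['eef_pos'],state()['tcp_rot'])
B=(340,700,-450,-180)
for z in((50,54),(54,60),(60,67)):print(z);blobs('wrist1',*z,amin=30,box=B)
for z in((24,36),(36,46),(46,50)):print(z);blobs('wrist1',*z,amin=30,box=(340,460,-450,-220))
```

```text
[ 444.63327905 -360.18662111  294.34783311] [-3.14140940e+00 -5.65989129e-04  1.56929477e+00]
(50, 54)
wrist1 px [478.  55.] n 41 z 52.0 rect [ 626.6 -237.6] [ 7.  25.7] 21.9 circ 623.4 -238.9 12.9
wrist1 px [234.  79.] n 234 z 50.9 rect [ 344.9 -264.4] [48.2  9.5] 89.7 circ 344.8 -264.4 24.3
wrist1 px [236. 131.] n 269 z 51.1 rect [ 343.4 -325.2] [73.5  8.6] 87.8 circ 343.5 -325.2 36.8
wrist1 px [239. 180.] n 102 z 50.8 rect [ 342.9 -387.3] [45.8  6.4] 88.9 circ 343.1 -387.3 23.0
(54, 60)
wrist1 px [425.  64.] n 123 z 57.1 rect [ 568.4 -249.2] [19.8 84.9] 8.7 circ 578.2 -247.7 42.4
wrist1 px [479.  56.] n 88 z 57.0 rect [ 623.8 -241. ] [15.4 34. ] 11.2 circ 616.6 -242.4 17.0
wrist1 px [262.  76.] n 108 z 56.3 rect [ 379.  -261.8] [ 3.8 33.6] 86.8 circ 379.0 -261.2 16.8
wrist1 px [313.  78.] n 45 z 56.4 rect [ 437.6 -263.9] [12.7  3.4] 0.4 circ 437.6 -264.3 6.4
wrist1 px [265. 185.] n 96 z 56.2 rect [ 375.8 -391.6] [ 4.5 35.1] 87.4 circ 375.8 -391.9 17.5
wrist1 px [312. 186.] n 34 z 56.2 rect [ 434.2 -393. ] [ 4.4 11.4] 86.4 circ 434.3 -393.3 5.9
wrist1 px [422. 196.] n 83 z 58.0 rec
[... 1006 characters left out ...]
] 0.2 circ 349.4 -257.8 11.2
wrist1 px [293.  77.] n 78 z 41.0 rect [ 413.3 -263.2] [ 3.5 23.6] 89.2 circ 413.3 -263.2 11.9
wrist1 px [279. 182.] n 220 z 41.0 rect [ 393.  -386.4] [97.4 24.1] 4.6 circ 393.2 -391.5 49.1
(46, 50)
wrist1 px [234.  59.] n 139 z 49.2 rect [ 345.1 -245.8] [33. 10.] 89.3 circ 345.6 -245.7 16.9
wrist1 px [237.  93.] n 33 z 49.0 rect [ 346.6 -279.3] [13.7  5.9] 87.6 circ 348.0 -279.4 6.9
wrist1 px [236. 107.] n 69 z 49.2 rect [ 344.1 -297.8] [23.2  8.7] 86.9 circ 344.8 -297.8 12.0
wrist1 px [239. 134.] n 33 z 48.8 rect [ 345.  -328.2] [20.7  4.8] 89.6 circ 345.1 -328.2 10.4
wrist1 px [239. 159.] n 39 z 48.7 rect [ 343.4 -357.9] [21.   6.4] 88.0 circ 344.6 -358.0 10.6
```

View pics/wrist1.png

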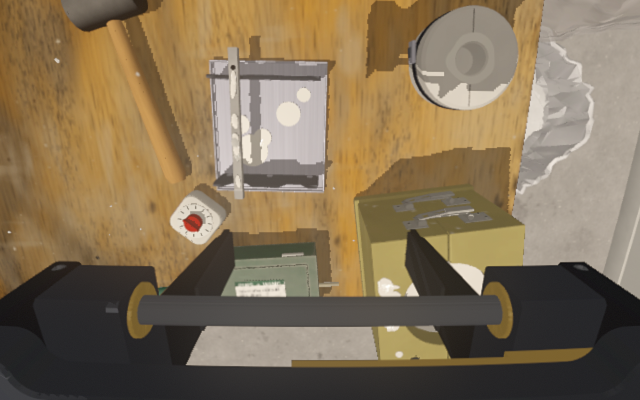

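Free notches: far plate centre about (413.4,-263), near plate about (411,-393), floor z 41. That puts the bar target at (412.2,-327.5) along 89°. The round mould is at (614,-242.5). Next I'll grasp the bar, with a turn of +56.9°.

Emit:
servo_tool:
  moves: [0.422,0.957,-0.2,0.316,0.5,0.422,0.957,-0.2,0.316,0.5,0.422,0.957,-0.2,0.316,0.5,0.422,0.957,-0.2,0.316,0.5,0.422,0.957,-0.2,0.316,0.5,0.422,0.957,-0.2,0.316,0.5,0.422,0.957,-0.2,0.316,0.5,0.422,0.957,-0.2,0.316,0.5,0.422,0.957,-0.2,0.316,0.5,0.422,0.957,-0.2,0.316,0.5,0.422,0.957,-0.3,0.316,0.5,0.422,0.957,-0.4,0.316,0.5]

```text
t: 2.2
eef_pos: [614.9, 27.6, 134.5]
tcp_rot: [3.139, 0.003, 2.569]
ft_force: [-0.2, -0.2, -1.0]
opening: 0.499
grip_force: 0.0
```

Run:
```python
from m import *
grab('wrist','wrist2');print(state()['eef_pos'],state()['tcp_rot'])
B=(480,760,-100,150)
for z in((66,74),(78,85)):print(z);blobs('wrist2',*z,amin=100,box=B)
```

```text
[610.48693256  26.45289873 125.62569507] [-3.13726175 -0.00834792  2.56790564]
(66, 74)
wrist2 px [448. 107.] n 770 z 71.4 rect [606.8 143.4] [97.  12.7] 0.1 circ 606.8 149.6 48.5
wrist2 px [359. 209.] n 8900 z 70.3 rect [641.7  55.9] [ 73.  137.7] 57.4 circ 630.8 38.9 69.1
wrist2 px [268. 214.] n 7446 z 70.3 rect [602.  -18.1] [ 67.8 123.8] 56.5 circ 612.8 -1.8 63.3
(78, 85)
wrist2 px [313. 181.] n 4064 z 80.4 rect [601.9  30.7] [ 12.9 161.4] 56.7 circ 602.5 31.5 80.9
```

View pics/wrist2.png

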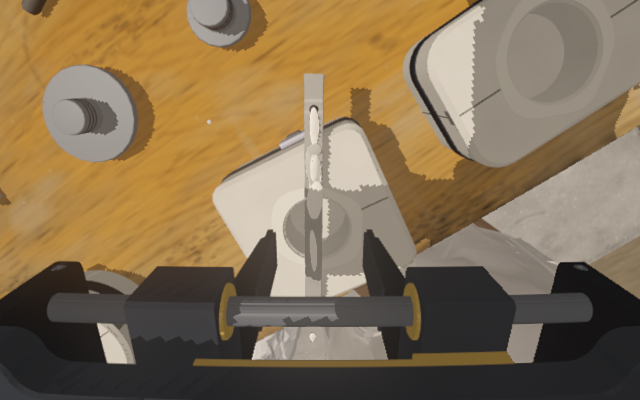

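The bar is centred between the fingers, with its free end at about (313,75). Now descending and gripping.

Emit:
servo_tool:
  moves: [0,0,0,0,0.5,0,0,-0.04,0,0.5,0,0,-0.08,0,0.5,0,0,-0.11,0,0.5,0,0,-0.135,0,0.5,0,0,-0.15,0,0.5,0,0,-0.155,0,0.5,0,0,-0.155,0,0.5,0,0,-0.155,0,0.5,0,0,-0.155,0,0.5]

```text
t: 3.08
eef_pos: [614.1, 22.8, 73.4]
tcp_rot: [3.141, 0.001, 2.564]
ft_force: [-0.2, -0.0, -0.5]
opening: 0.5
grip_force: 0.0
```

Emit:
servo_tool:
  moves: [0,0,0,0,0.0,0,0,0,0,0.0,0,0,0,0,0.0,0,0,0,0,0.0,0,0,0,0,0.0,0,0,0,0,0.0,0,0,0,0,0.0,0,0,0,0,0.0]

```text
t: 3.75
eef_pos: [613.8, 22.8, 72.7]
tcp_rot: [3.141, 0.0, 2.563]
ft_force: [0.2, -0.1, 1.2]
opening: 0.132
grip_force: 30.0
```

Emit:
servo_tool:
  moves: [0,0,0.05,0,0,0,0,0.12,0,0,0,0,0.2,0,0,-0.05,-0.09,0.22,-0.03,0,-0.1,-0.18,0.22,-0.06,0,-0.15,-0.26,0.22,-0.1,0,-0.2,-0.35,0.22,-0.13,0,-0.25,-0.44,0.22,-0.16,0,-0.3,-0.53,0.22,-0.2,0,-0.36,-0.63,0.22,-0.23,0,-0.41,-0.71,0.22,-0.26,0,-0.45,-0.78,0.22,-0.29,0]

```text
t: 4.75
eef_pos: [431.9, -291.1, 160.6]
tcp_rot: [-3.141, -0.0, 1.647]
ft_force: [0.8, -0.7, -1.3]
opening: 0.137
grip_force: 30.0
```

Emit:
servo_tool:
  moves: [-0.03,-0.06,0,-0.02,0,-0.049,-0.085,0,-0.028,0,-0.054,-0.096,0,-0.0315,0,-0.054,-0.096,0,-0.0315,0,-0.054,-0.096,0,-0.0315,0,-0.054,-0.096,0,-0.0315,0,-0.054,-0.096,0,-0.0315,0]

```text
t: 5.33
eef_pos: [412.9, -326.5, 160.6]
tcp_rot: [3.142, -0.0, 1.556]
ft_force: [-0.5, 0.0, -1.4]
opening: 0.133
grip_force: 30.0
```

Run:
```python
from m import *
for n in('wrist','side','scene'): grab(n,n+'3')
print(state()['eef_pos'],state()['tcp_rot'],state()['opening'])
blobs('wrist3',140,180,amin=100,box=(340,480,-480,-180))
B=(480,800,-120,120)
for f in('side3','scene3'):
  blobs(f,67,74,amin=100,box=B); blobs(f,130,185,amin=50,box=(340,480,-480,-180))
```

```text
[ 412.63232573 -326.96460294  160.7017256 ] [3.14146233e+00 1.67038123e-05 1.55495820e+00] 0.1339382003325427
wrist3 px [320. 180.] n 6354 z 168.8 rect [ 411.5 -292.4] [ 27.4 122.4] 4.0 circ 413.9 -292.4 61.4
wrist3 px [319. 343.] n 719 z 167.9 rect [ 412.3 -385.2] [25.1 12.6] 88.6 circ 411.7 -385.2 13.5
side3 px [362. 198.] n 935 z 69.9 rect [629.1  15.3] [121.4 118.5] 84.6 circ 627.6 16.6 78.8
side3 px [284. 264.] n 678 z 168.5 rect [ 413.2 -334.6] [196.9  27.7] 84.3 circ 409.6 -334.2 99.0
scene3 px [293. 188.] n 678 z 70.0 rect [625.3  20. ] [123.7 122.5] 82.9 circ 625.5 21.0 80.0
scene3 px [390. 136.] n 84 z 168.8 rect [ 413.9 -274.9] [19.5 94.6] 4.2 circ 417.1 -274.4 47.6
```

View pics/side3.png

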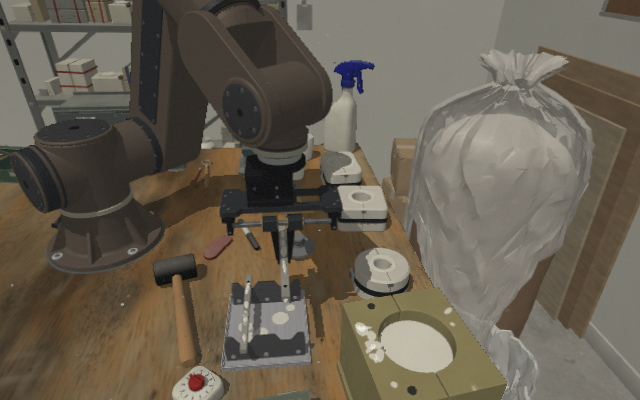

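The bar is held level above the free notches, at about (284,255) in the side view. Before lowering I'll check its exact yaw.

Run:
```python
from m import *
for f in('wrist3','side3'):
    a=load(f);X=cloud(a,a['d']).reshape(-1,3)
    for lo,hi in((-450,-355),(-300,-200),(-450,-200)):
        P=X[(abs(X[:,0]-412)<25)&(X[:,1]>lo)&(X[:,1]<hi)&(X[:,2]>164)&(X[:,2]<176)]
        if len(P)<30: continue
        vx,vy,x0,y0=cv2.fitLine(P[:,:2].astype(np.float32),cv2.DIST_HUBER,0,.01,.01).ravel()
        zf=np.polyfit(P[:,1],P[:,2],1)
        print(f,len(P),lo,hi,'ang',np.degrees(np.arctan2(vy,vx)),x0,y0,'y',P[:,1].min(),P[:,1].max(),'z',P[:,2].mean(),zf)
```

```text
wrist3 719 -450 -355 ang 87.432556 412.1685 -384.83228 y -397.7557778476717 -372.5743568852282 z 167.9464650238014 [6.60793912e-03 1.70489623e+02]
wrist3 3805 -300 -200 ang 88.94787 414.01627 -263.60046 y -299.96510575011587 -231.17155446796272 z 168.41062415526443 [-1.77314928e-02  1.63738338e+02]
wrist3 6864 -450 -200 ang 89.00231 413.45175 -296.2979 y -397.7557778476717 -231.17155446796272 z 168.53060173598539 [-9.17561999e-04  1.68258184e+02]
side3 265 -450 -355 ang 89.225 411.9639 -393.64572 y -433.22630010809934 -355.49746715178844 z 167.5689767611307 [-2.46070027e-03  1.66603201e+02]
side3 143 -300 -200 ang 89.59109 414.20093 -268.9376 y -299.7262500215844 -235.22310326932552 z 167.92663156600176 [-2.11024397e-02  1.62259919e+02]
side3 607 -450 -200 ang 89.09728 412.9217 -344.58102 y -433.22630010809934 -235.22310326932552 z 167.96493525545725 [3.06852023e-03 1.69016452e+02]
```

Emit:
servo_tool:
  moves: [-0.002,0.01,-0.05,0,0,-0.002,0.01,-0.1,0,0,-0.002,0.01,-0.15,0,0,-0.002,0.01,-0.19,0,0,-0.002,0.01,-0.22,0,0,-0.002,0.01,-0.25,0,0,-0.002,0.01,-0.27,0,0,-0.002,0.01,-0.285,0,0,-0.002,0.01,-0.29,0,0,-0.002,0.01,-0.29,0,0,-0.002,0.01,-0.29,0,0,-0.002,0.01,-0.29,0,0]

```text
t: 6.48
eef_pos: [411.6, -323.8, 45.2]
tcp_rot: [3.141, 0.001, 1.554]
ft_force: [0.0, 0.4, -1.3]
opening: 0.135
grip_force: 30.0
```

Run:
```python
from h import *
s=state();print(s['eef_pos'],s['ft_force'],s['tcp_rot'])
p,_,_=grab('side','side4'); cv2.imwrite('pics/side4c.png',cv2.resize(p[240:380,200:340],None,fx=4,fy=4,interpolation=cv2.INTER_CUBIC))
```

```text
[ 411.6437595  -323.77008725   45.22572735] [ 0.0305246   0.44478857 -1.31249229] [3.14079780e+00 6.93733870e-04 1.55353064e+00]
```

View pics/side4c.png

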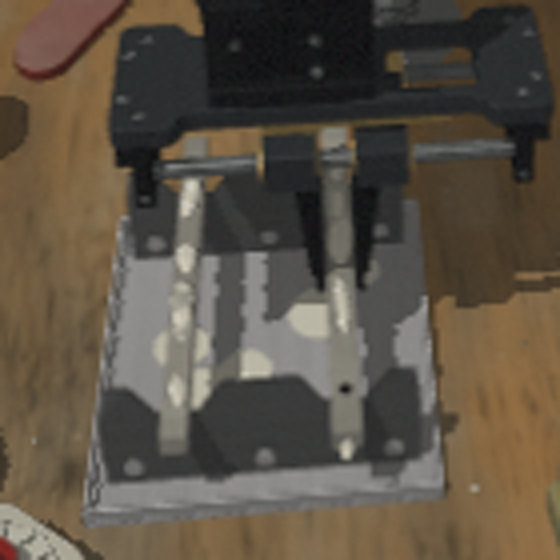

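The bar sits inside the free notches at (345,400) in the crop, about 1–2 mm above the floor. I'll lower the rest and release.

Emit:
servo_tool:
  moves: [0,0,-0.002,0,0,0,0,-0.004,0,0,0,0,-0.004,0,0,0,0,-0.004,0,0.4,0,0,-0.004,0,0.4,0,0,-0.004,0,0.4,0,0,-0.004,0,0.4,0,0,-0.004,0,0.4,0,0,-0.004,0,0.4,0,0,0.02,0,0.4,0,0,0.06,0,0.4,0,0,0.1,0,0.4]

```text
t: 7.53
eef_pos: [411.2, -323.4, 85.4]
tcp_rot: [-3.141, -0.001, 1.554]
ft_force: [-0.1, 0.2, 0.1]
opening: 0.398
grip_force: 0.0
```

Emit:
servo_tool:
  moves: [0,0,0.08,0,0.4,0,0.02,0.16,0,0.6,0,0.1,0.25,0,0.6,0.02,0.2,0.25,0,0.6,0.04,0.3,0.25,0,0.6,0.05,0.4,0.25,0,0.6,0.07,0.5,0.25,0,0.6,0.09,0.6,0.25,0,0.6,0.1,0.65,0.25,0,0.6,0.1,0.65,0.25,0,0.6,0.1,0.65,0.25,0,0.6]

```text
t: 8.45
eef_pos: [451.5, -62.7, 185.3]
tcp_rot: [3.141, 0.0, 1.556]
ft_force: [-0.3, 0.9, -0.1]
opening: 0.599
grip_force: 0.0
```

Run:
```python
from m import *
for n in('wrist','side','scene'): grab(n,n+'5')
print(state()['eef_pos'],state()['tcp_rot'])
print('bar');
for f in('side5','scene5'): blobs(f,47.5,53.5,amin=30,box=(380,440,-450,-200))
a=load('side5');X=cloud(a,a['d']).reshape(-1,3)
P=X[(abs(X[:,0]-412)<10)&(X[:,1]>-440)&(X[:,1]<-215)&(X[:,2]>47)&(X[:,2]<56)];print(np.polyfit(P[:,1],P[:,2],1),P[:,2].mean())
for f in('wrist5','side5','scene5'):
  print(f)
  blobs(f,39,45,amin=30,box=(420,490,-130,190)); blobs(f,67.5,73,amin=100,box=(500,720,-90,120)); blobs(f,73,79,amin=100,box=(500,720,100,330)); blobs(f,61.5,67,amin=100,box=(530,720,-330,-180))
```

```text
[451.35028126 -64.43770567 184.90171838] [3.14125102e+00 1.97335756e-04 1.55255493e+00]
bar
side5 px [285. 312.] n 544 z 50.2 rect [ 412.2 -322.4] [189.8  12.9] 89.1 circ 414.3 -322.5 95.0
scene5 px [393. 160.] n 99 z 50.5 rect [ 410.2 -326.6] [206.2  13.8] 88.6 circ 408.9 -326.6 103.1
[-1.44955610e-03  4.96881581e+01] 50.174766634738326
wrist5
wrist5 px [319.  69.] n 824 z 42.3 rect [453.2  38.4] [26.8 27.1] 88.9 circ 452.9 38.3 13.9
wrist5 px [322. 219.] n 595 z 42.2 rect [ 453.1 -101.4] [27.4 27.1] 47.4 circ 453.3 -101.6 14.1
wrist5 px [526.  88.] n 17560 z 70.4 rect [626.2  17.4] [121.9 121.8] 83.2 circ 626.9 17.0 80.4
side5
side5 px [290. 183.] n 40 z 41.6 rect [452.5 159.9] [25.4 23. ] 87.0 circ 453.2 160.8 14.2
side5 px [293. 205.] n 49 z 41.5 rect [453.6  37.6] [27.9 23.5] 85.5 circ 452.9 38.1 14.8
side5 px [298. 237.] n 76 z 41.7 rect [ 453.8 -102.2] [26.4 25.3] 21.9 circ 454.2 -101.8 14.1
side5 px [361. 198.] n 950 z 69.9 rect [627.   15.6] [120.6 119.4] 82.7 circ 628.9 16.5 79.5
side5 px [341. 163.] n 606 z 75.8 rect [607.  213.1] [102.8 156.6] 1.1 circ 607.1 211.5 82.0
side5 px [382. 265.] n 1334 z 64.0 rect [ 613.9 -243.6] [108.8 106.6] 25.8 circ 613.8 -243.7 55.6
scene5
scene5 px [356. 190.] n 36 z 41.9 rect [ 454.1 -101.6] [24.5 28.2] 35.4 circ 454.3 -99.9 15.6
scene5 px [337. 214.] n 42 z 42.1 rect [451.9  41.4] [26.1 24.9] 2.5 circ 451.5 39.8 14.7
scene5 px [318. 238.] n 51 z 41.6 rect [451.2 164.1] [23.4 28.6] 29.8 circ 451.1 163.2 15.0
scene5 px [293. 188.] n 617 z 70.1 rect [624.8  21.3] [123. 122.] 83.0 circ 625.7 19.2 78.9
scene5 px [263. 224.] n 856 z 75.8 rect [605.  217.1] [104.4 150.2] 0.9 circ 606.1 218.9 82.3
scene5 px [331. 153.] n 242 z 64.2 rect [ 621.5 -231.8] [ 84.7 106. ] 31.8 circ 613.0 -237.8 54.1
```

View pics/wrist5.png

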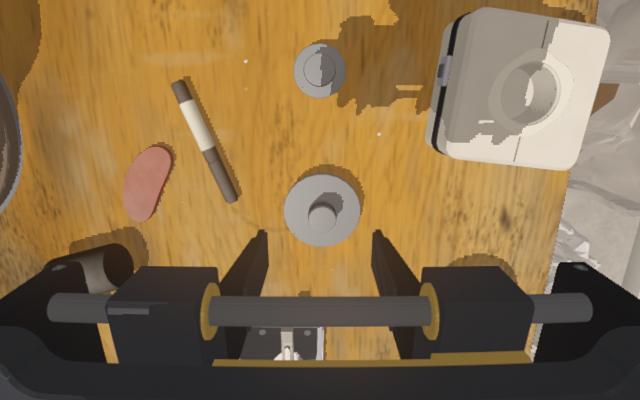

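The bar rests level in the notches (top z 50, centred near (412,-325)). Next is the small stopper, at (453,38.5).

Emit:
servo_tool:
  moves: [0.004,0.1,-0.05,0,0.6,0.004,0.2,-0.1,0,0.6,0.004,0.255,-0.15,0,0.6,0.004,0.255,-0.22,0,0.6,0.004,0.255,-0.28,0,0.6,0.004,0.255,-0.33,0,0.6,0.004,0.255,-0.37,0,0.6,0.004,0.255,-0.395,0,0.6,0.004,0.255,-0.405,0,0.6,0.004,0.255,-0.409,0,0.6,0.004,0.255,-0.409,0,0.6,0.004,0.255,-0.409,0,0.6]

```text
t: 9.6
eef_pos: [453.3, 38.0, 21.6]
tcp_rot: [3.141, 0.0, 1.553]
ft_force: [-0.2, -0.4, 0.2]
opening: 0.601
grip_force: 0.0
```

Emit:
servo_tool:
  moves: [0,0,0,0,0,0,0,0,0,0,0,0,0,0,0,0,0,0,0,0,0,0,0,0,0,0,0,0,0,0,0,0,0,0,0,0,0,0.05,0,0,0,0,0.14,0,0,0,0,0.24,0,0,0,0,0.3,0,0,0,0,0.3,0,0]

```text
t: 10.6
eef_pos: [454.7, 38.4, 145.2]
tcp_rot: [3.134, 0.0, 1.554]
ft_force: [0.5, -0.3, -0.7]
opening: 0.284
grip_force: 30.0
```

```bash
cat > holes.py <<'E'
from h import *
# hole centre: rim of the pit seen in depth (points well below the top, inside the mould), as top-plane outline
def hole(f,c,ztop,rad):
    a=load(f);X=cloud(a,a['d']); d=np.hypot(X[...,0]-c[0],X[...,1]-c[1])
    top=(abs(X[...,2]-ztop)<1.2)&(d<rad+16)
    P=X[top][:,:2]; R=np.hypot(*(P-c).T)
    c=np.array(c,float)
    for _ in range(5):   # innermost top points per bearing, circle fit
        v=P-c; th=np.degrees(np.arctan2(v[:,1],v[:,0]))//10; R=np.hypot(*v.T)
        Q=np.array([P[th==k][R[th==k].argmin()] for k in np.unique(th)])
        A=np.c_[2*Q,np.ones(len(Q))]; s=np.linalg.lstsq(A,(Q**2).sum(1),rcond=None)[0]; c=s[:2]
    print(f,c.round(1),'r',np.sqrt(s[2]+c@c).round(1),len(Q))
E
python3 - <<'E'
from holes import *
hole('wrist1',(613.8,-242.5),64.2,19); hole('wrist5',(626.4,17.2),70.4,26); hole('side5',(626.4,17.2),69.9,26)
hole('side5',(606,214),75.8,33);hole('scene5',(606,214),75.8,33);hole('side5',(613.8,-242.5),64,19)
s=state();print(s['eef_pos'],s['opening'],s['ft_force'])
E
```

```text
wrist1 [ 613.6 -242.8] r 17.9 36
wrist5 [626.3  17.4] r 24.2 36
side5 [628.   17.1] r 27.7 36
side5 [607.  214.8] r 34.9 36
scene5 [605.8 216.7] r 34.0 36
side5 [ 614.1 -242.9] r 19.1 36
[454.69981501  38.40098557 145.2320257 ] 0.28378489255074973 [ 0.49260426 -0.34034882 -0.66340381]
```

The small stopper is gripped. The round hole is at (613.7,-242.7), the square one at (626.3,17.4). Moving to the round mould.

Emit:
servo_tool:
  moves: [0.04,-0.07,0,0,0,0.09,-0.15,0,0,0,0.14,-0.24,0,0,0,0.19,-0.33,0,0,0,0.24,-0.42,0,0,0,0.29,-0.51,0,0,0,0.34,-0.59,0,0,0,0.375,-0.65,0,0,0,0.395,-0.69,-0.02,0,0,0.402,-0.703,-0.05,0,0,0.402,-0.703,-0.08,0,0,0.402,-0.703,-0.1,0,0]

```text
t: 11.6
eef_pos: [612.5, -241.6, 98.2]
tcp_rot: [-3.138, -0.002, 1.554]
ft_force: [0.7, 1.0, -0.2]
opening: 0.287
grip_force: 30.0
```

Emit:
servo_tool:
  moves: [0,0,0,0,0,0,0,0,0,0,0,0,-0.01,0,0,0,0,-0.02,0,0,0,0,-0.03,0,0,0,0,-0.04,0,0,0,0,-0.05,0,0,0,0,-0.06,0,0,0,0,-0.063,0,0,0,0,-0.063,0,0,0,0,-0.063,0,0,0,0,-0.063,0,0]

```text
t: 12.6
eef_pos: [613.9, -242.8, 75.9]
tcp_rot: [3.141, 0.0, 1.553]
ft_force: [-0.1, -0.2, -0.9]
opening: 0.285
grip_force: 30.0
```

Emit:
servo_tool:
  moves: [0,0,-0.002,0,0,0,0,-0.003,0,0,0,0,-0.003,0,0,0,0,-0.003,0,0.5,0,0,-0.003,0,0.5,0,0,-0.003,0,0.5,0,0,-0.003,0,0.5,0,0,-0.003,0,0.5,0,0,0.02,0,0.5,0,0,0.08,0,0.5,0,0,0.17,0,0.5,0,0,0.25,0,0.5]

```text
t: 13.6
eef_pos: [613.6, -242.7, 177.7]
tcp_rot: [-3.141, -0.0, 1.554]
ft_force: [-0.7, 0.5, 1.0]
opening: 0.497
grip_force: 0.0
```

Emit:
servo_tool:
  moves: [-0.04,0.1,0,0,0.6,-0.08,0.2,0,0,0.6,-0.12,0.3,0,0,0.6,-0.16,0.4,0,0,0.6,-0.2,0.5,0,0,0.6,-0.25,0.6,0,0,0.6,-0.29,0.7,0,0,0.6,-0.33,0.79,0,0,0.6,-0.36,0.85,0,0,0.6,-0.37,0.86,0,0,0.6,-0.37,0.86,0,0,0.6,-0.37,0.86,0,0,0.6]

```text
t: 14.6
eef_pos: [466.2, 101.2, 176.5]
tcp_rot: [3.14, 0.0, 1.555]
ft_force: [0.2, -0.2, -0.2]
opening: 0.601
grip_force: 0.0
```

Run:
```python
from m import *
from holes import hole
for n in('wrist','side','scene'): grab(n,n+'6')
print(state()['eef_pos'],state()['tcp_rot'])
for f in('wrist6','side6','scene6'):
  print(f)
  blobs(f,39,45,amin=30,box=(420,490,-130,190)); blobs(f,103,109,amin=20,box=(570,660,-290,-200)); blobs(f,68,75,amin=30,box=(570,660,-290,-200))
  hole(f,(606,214.5),75.9,33)
```

```text
[466.528325   100.21170228 175.96188577] [3.14115165e+00 2.38967347e-05 1.55199235e+00]
wrist6
wrist6 px [301. 116.] n 768 z 42.4 rect [451.7 162.7] [26.7 26.4] 43.2 circ 451.6 162.4 13.8
wrist6 px [311. 354.] n 258 z 42.0 rect [454.2 -94.7] [15.8 27.2] 86.3 circ 454.0 -99.1 13.8
wrist6 [605.3 214. ] r 30.9 36
side6
side6 px [290. 183.] n 39 z 41.6 rect [452.6 161.8] [25.  22.2] 59.1 circ 453.2 161.1 13.0
side6 px [298. 237.] n 74 z 41.5 rect [ 454.1 -100.9] [26.6 26.6] 66.7 circ 454.6 -101.6 14.5
side6 px [382. 263.] n 201 z 71.8 rect [ 612.5 -245.5] [43.3 48.5] 70.0 circ 613.3 -243.2 25.2
side6 [606.9 213.4] r 35.1 36
scene6
scene6 px [356. 190.] n 34 z 42.4 rect [451.7 -97.9] [23.5 28.7] 24.7 circ 452.4 -97.6 15.0
scene6 px [318. 238.] n 49 z 41.9 rect [451.4 163.9] [23.9 26.4] 25.3 circ 451.4 163.8 14.9
scene6 [607.1 218.5] r 34.6 36
```

View pics/side6.png

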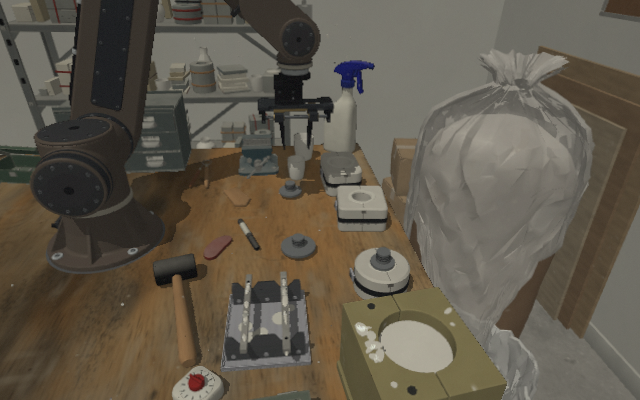

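The small stopper is seated (flange top z 71.8, against 72 expected). The long hole is at (605.3,214). Next is the medium stopper, at (452,161.8).

Emit:
servo_tool:
  moves: [-0.034,0.08,-0.04,0,0.6,-0.034,0.151,-0.1,0,0.6,-0.034,0.151,-0.18,0,0.6,-0.034,0.151,-0.25,0,0.6,-0.034,0.151,-0.3,0,0.6,-0.034,0.151,-0.34,0,0.6,-0.034,0.151,-0.37,0,0.6,-0.034,0.151,-0.38,0,0.6,-0.034,0.151,-0.384,0,0.6,-0.034,0.151,-0.384,0,0.6,-0.034,0.151,-0.384,0,0.6,-0.034,0.151,-0.384,0,0.6]

```text
t: 15.75
eef_pos: [452.7, 161.6, 23.0]
tcp_rot: [3.14, -0.0, 1.553]
ft_force: [-0.7, -0.1, -0.1]
opening: 0.596
grip_force: 0.0
```

Emit:
servo_tool:
  moves: [0,0,0,0,0,0,0,0,0,0,0,0,0,0,0,0,0,0,0,0,0,0,0,0,0,0,0,0,0,0,0,0,0,0,0,0,0,0.05,0,0,0,0,0.14,0,0,0,0,0.24,0,0,0,0,0.3,0,0,0,0,0.3,0,0]

```text
t: 16.75
eef_pos: [453.9, 162.1, 146.6]
tcp_rot: [3.134, -0.002, 1.554]
ft_force: [-0.2, 0.2, -0.3]
opening: 0.286
grip_force: 30.0
```

Emit:
servo_tool:
  moves: [0.05,-0.04,0,0,0,0.11,-0.09,0,0,0,0.18,-0.15,0,0,0,0.25,-0.21,0,0,0,0.32,-0.265,0,0,0,0.38,-0.315,0,0,0,0.42,-0.35,0,0,0,0.435,-0.36,-0.01,0,0,0.435,-0.36,-0.04,0,0,0.435,-0.36,-0.07,0,0,0.435,-0.36,-0.085,0,0,0.435,-0.36,-0.085,0,0]

```text
t: 17.75
eef_pos: [624.4, 18.7, 105.9]
tcp_rot: [-3.138, -0.0, 1.555]
ft_force: [-0.2, 0.7, -1.6]
opening: 0.286
grip_force: 30.0
```

Emit:
servo_tool:
  moves: [0,0,0,0,0,0,0,0,0,0,0,0,-0.01,0,0,0,0,-0.02,0,0,0,0,-0.03,0,0,0,0,-0.04,0,0,0,0,-0.05,0,0,0,0,-0.06,0,0,0,0,-0.063,0,0,0,0,-0.063,0,0,0,0,-0.063,0,0,0,0,-0.063,0,0]

```text
t: 18.75
eef_pos: [626.4, 17.6, 83.2]
tcp_rot: [3.141, 0.0, 1.554]
ft_force: [0.2, 0.3, -1.2]
opening: 0.289
grip_force: 30.0
```

Emit:
servo_tool:
  moves: [0,0,-0.002,0,0,0,0,-0.003,0,0,0,0,-0.003,0,0,0,0,-0.003,0,0.5,0,0,-0.003,0,0.5,0,0,-0.003,0,0.5,0,0,-0.003,0,0.5,0,0,-0.003,0,0.5,0,0,0.02,0,0.5,0,0,0.08,0,0.5,0,0,0.16,0,0.5,0,0,0.2,0,0.5]

```text
t: 19.75
eef_pos: [627.0, 17.6, 166.7]
tcp_rot: [3.138, 0.0, 1.554]
ft_force: [0.4, 1.0, 0.6]
opening: 0.497
grip_force: 0.0
```

Emit:
servo_tool:
  moves: [-0.05,-0.035,0,0,0.6,-0.12,-0.083,0,0,0.6,-0.2,-0.138,0,0,0.6,-0.28,-0.194,0,0,0.6,-0.35,-0.242,0,0,0.6,-0.41,-0.283,0,0,0.6,-0.431,-0.298,0,0,0.6,-0.431,-0.298,0,0,0.6,-0.431,-0.298,0,0,0.6,-0.431,-0.298,0,0,0.6]

```text
t: 20.58
eef_pos: [454.9, -101.3, 163.4]
tcp_rot: [3.14, 0.0, 1.554]
ft_force: [0.0, 0.5, 0.7]
opening: 0.6
grip_force: 0.0
```

Run:
```python
from m import *
for n in('wrist','side'): grab(n,n+'7')
print(state()['eef_pos'],state()['tcp_rot'])
for f in('wrist7','side7'):
  print(f)
  blobs(f,39,45,amin=30,box=(420,490,-150,190)); blobs(f,74,82,amin=30,box=(580,680,-30,70));blobs(f,99,106,amin=30,box=(580,680,-30,70))
```

```text
[ 454.72263205 -101.04905923  163.03924908] [3.14119877e+00 6.40070562e-06 1.55451702e+00]
wrist7
wrist7 px [318. 187.] n 736 z 42.3 rect [ 453.4 -101.7] [27.2 27.1] 47.3 circ 453.5 -101.6 13.9
wrist7 px [544.  42.] n 4072 z 78.3 rect [626.1  14.5] [66.2 57.5] 1.9 circ 625.7 19.6 33.9
wrist7 px [577.  32.] n 1496 z 102.2 rect [625.4  18.4] [27.7 27.5] 16.1 circ 625.7 18.2 14.4
side7
side7 px [298. 237.] n 72 z 41.7 rect [ 454.  -102.8] [25.2 27.7] 85.3 circ 454.7 -101.9 14.5
side7 px [361. 195.] n 208 z 77.8 rect [625.6  15.7] [62.9 61.7] 76.2 circ 625.9 17.8 34.7
side7 px [362. 186.] n 56 z 101.6 rect [626.3  18.9] [27.7 25. ] 54.4 circ 627.8 19.6 16.4
```

The medium stopper is seated (flange top z 78). Next is the large one.

Emit:
servo_tool:
  moves: [0,0,-0.06,0,0.6,0,0,-0.14,0,0.6,0,0,-0.21,0,0.6,0,0,-0.27,0,0.6,0,0,-0.31,0,0.6,0,0,-0.335,0,0.6,0,0,-0.345,0,0.6,0,0,-0.349,0,0.6,0,0,-0.349,0,0.6,0,0,-0.349,0,0.6,0,0,-0.349,0,0.6,0,0,-0.349,0,0.6]

```text
t: 21.68
eef_pos: [454.2, -101.6, 24.1]
tcp_rot: [3.14, 0.0, 1.554]
ft_force: [0.5, 0.1, -0.9]
opening: 0.601
grip_force: 0.0
```

Emit:
servo_tool:
  moves: [0,0,0,0,0,0,0,0,0,0,0,0,0,0,0,0,0,0,0,0,0,0,0,0,0,0,0,0,0,0,0,0,0,0,0,0,0,0.05,0,0,0,0,0.14,0,0,0,0,0.24,0,0,0,0,0.32,0,0,0,0,0.35,0,0]

```text
t: 22.68
eef_pos: [454.8, -101.9, 167.4]
tcp_rot: [3.137, 0.002, 1.554]
ft_force: [-0.8, 0.1, -1.6]
opening: 0.285
grip_force: 30.0
```

Emit:
servo_tool:
  moves: [0.03,0.06,0,0,0,0.07,0.14,0,0,0,0.11,0.23,0,0,0,0.155,0.32,0,0,0,0.2,0.41,0,0,0,0.24,0.5,0,0,0,0.285,0.59,0,0,0,0.325,0.67,0,0,0,0.355,0.74,0,0,0,0.375,0.78,0,0,0,0.379,0.789,-0.04,0,0,0.379,0.789,-0.08,0,0]

```text
t: 23.68
eef_pos: [605.8, 215.7, 131.0]
tcp_rot: [3.14, -0.0, 1.555]
ft_force: [-0.1, 0.0, -1.3]
opening: 0.286
grip_force: 30.0
```

Emit:
servo_tool:
  moves: [0,0,-0.02,0,0,0,0,-0.03,0,0,0,0,-0.03,0,0,0,0,-0.03,0,0,0,0,-0.03,0,0,0,0,-0.03,0,0]

```text
t: 24.18
eef_pos: [605.7, 213.9, 120.3]
tcp_rot: [3.14, -0.0, 1.553]
ft_force: [-0.2, 0.1, -1.3]
opening: 0.284
grip_force: 30.0
```

Run:
```python
from m import *
for n in('wrist','side'): grab(n,n+'8')
print(state()['eef_pos'],state()['tcp_rot'])
for f in('wrist8','side8'):
  print(f)
  blobs(f,106,118,amin=30,box=(550,670,150,280)); blobs(f,73,79,amin=30,box=(530,690,100,320))
```

```text
[605.62960896 213.93638576 120.11116784] [ 3.14056411e+00 -2.25959194e-04  1.55331262e+00]
wrist8
wrist8 px [319. 214.] n 8015 z 115.1 rect [606.2 226.9] [55.4 81.7] 89.2 circ 605.9 213.8 41.0
wrist8 px [320. 290.] n 690 z 115.3 rect [605.4 186.7] [15.6 34.1] 88.8 circ 605.3 184.8 17.8
wrist8 px [319. 150.] n 13153 z 76.3 rect [605.6 232.1] [103.9 116.2] 1.8 circ 608.6 228.0 72.5
wrist8 px [251. 262.] n 32 z 74.6 rect [556.8 181.9] [3.3 9. ] 3.5 circ 555.4 181.8 4.5
side8
side8 px [341. 152.] n 235 z 113.8 rect [604.5 208.9] [72.9 79.4] 77.2 circ 606.6 212.7 42.1
side8 px [341. 165.] n 472 z 75.9 rect [606.8 210.1] [103.  145.7] 1.7 circ 605.7 211.4 80.5
```

View pics/wrist8.png

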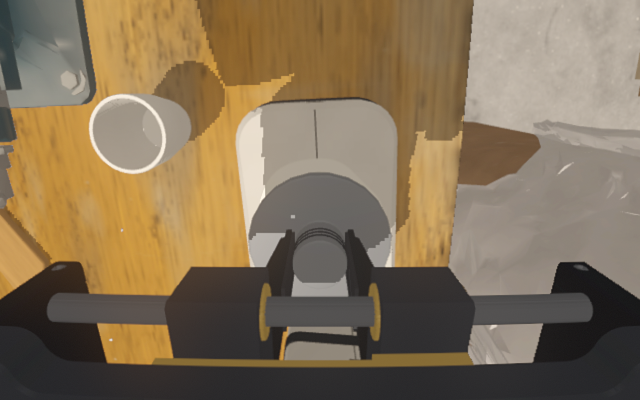

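The large stopper (319,215) is centred over the long hole at (605.7,213.9). Its flange is 30 mm above the seated height. The cup at (140,133) is untouched.

Emit:
servo_tool:
  moves: [0,0,-0.015,0,0,0,0,-0.03,0,0,0,0,-0.04,0,0,0,0,-0.05,0,0,0,0,-0.058,0,0,0,0,-0.066,0,0,0,0,-0.072,0,0,0,0,-0.073,0,0,0,0,-0.073,0,0,0,0,-0.073,0,0,0,0,-0.073,0,0]

```text
t: 25.2
eef_pos: [605.5, 214.0, 90.5]
tcp_rot: [3.141, -0.0, 1.554]
ft_force: [-0.0, 0.3, -0.9]
opening: 0.287
grip_force: 30.0
```

Emit:
servo_tool:
  moves: [0,0,-0.002,0,0,0,0,-0.003,0,0,0,0,-0.003,0,0,0,0,-0.003,0,0.5,0,0,-0.003,0,0.5,0,0,-0.003,0,0.5,0,0,-0.003,0,0.5,0,0,-0.003,0,0.5,0,0,0.02,0,0.5,0,0,0.08,0,0.5,0,0,0.16,0,0.5,0,0,0.25,0,0.5]

```text
t: 26.2
eef_pos: [604.8, 213.8, 191.0]
tcp_rot: [-3.139, 0.001, 1.554]
ft_force: [0.3, 0.6, 0.6]
opening: 0.502
grip_force: 0.0
```

Emit:
servo_tool:
  moves: [-0.05,-0.1,0.05,0,0.5,-0.1,-0.2,0.1,0,0.5,-0.15,-0.3,0.1,0,0.5,-0.2,-0.4,0.1,0,0.5,-0.25,-0.5,0.1,0,0.5,-0.25,-0.5,0.1,0,0.5,-0.25,-0.5,0.1,0,0.5]

```text
t: 26.78
eef_pos: [503.7, 11.0, 231.4]
tcp_rot: [3.141, 0.001, 1.551]
ft_force: [-0.6, 0.9, -0.0]
opening: 0.501
grip_force: 0.0
```

Run:
```python
from m import *
for n in('scene','side'): grab(n,n+'9')
for f in('scene9','side9'):
  print(f); blobs(f,80,88,amin=30,box=(540,670,150,280));blobs(f,74,82,amin=30,box=(580,680,-30,70));blobs(f,68,75,amin=30,box=(570,660,-290,-200)); blobs(f,47.5,53.5,amin=30,box=(380,440,-450,-200)); blobs(f,58,68,amin=30,box=(440,520,230,310)); blobs(f,78,85,amin=30,box=(470,560,370,460))
```

```text
scene9
scene9 px [263. 222.] n 325 z 83.7 rect [602.5 217.6] [80.3 79.8] 42.7 circ 605.8 216.0 43.7
scene9 px [293. 187.] n 147 z 77.8 rect [625.6  22.2] [62.2 65.4] 32.6 circ 624.2 20.4 35.8
scene9 px [393. 159.] n 106 z 50.5 rect [ 410.1 -326. ] [205.2  13.4] 89.0 circ 410.7 -326.0 102.6
scene9 px [290. 254.] n 105 z 62.9 rect [477.2 273.7] [52.  53.5] 41.2 circ 478.6 275.7 28.9
scene9 px [248. 279.] n 124 z 80.9 rect [514.8 415.5] [67.1 65. ] 9.0 circ 515.1 415.3 35.3
side9
side9 px [340. 161.] n 227 z 83.7 rect [605.8 209.4] [78.2 80.2] 80.5 circ 607.0 212.3 42.3
side9 px [361. 195.] n 204 z 77.6 rect [626.  16.] [61.4 62.6] 71.5 circ 627.3 18.1 34.5
side9 px [382. 263.] n 200 z 71.8 rect [ 612.7 -246.1] [44.7 48.4] 78.1 circ 614.8 -242.9 26.0
side9 px [285. 312.] n 544 z 50.2 rect [ 412.2 -322.5] [190.1  12.9] 89.1 circ 415.2 -322.5 95.1
side9 px [296. 159.] n 84 z 62.6 rect [478.6 272. ] [54.8 49.1] 85.0 circ 478.1 271.8 28.4
```

View pics/side9.png

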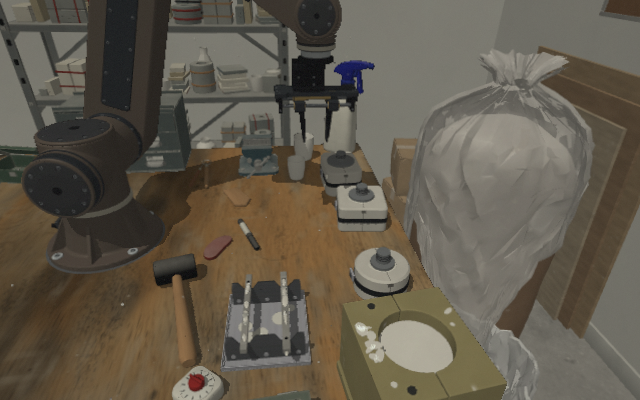

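The flanges sit at z 83.7, 77.7 and 71.8, against 84, 78 and 72 expected. The bar lies level in the rack at (285,312), the cups haven't moved, and the arm is clear.

```bash
python3 -c "
from cell import *
print(job_done())"
```

```text
the job is handed in; nothing more can be done
None
```

The strike bar lies in the empty notches of the drip rack, all three stoppers are fully home in their moulds, the two cups were not moved, and the job was handed in at about 27 s.

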